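Set the check scale with the sample egg

ROBOT

A 6-joint arm with a two-finger parallel gripper is mounted at the origin on the work surface. World frame = base frame: x ahead of the robot, y to its left, z up, the work surface at z = 0. Lengths are in m, angles in rad, forces in N, time in s.
With the tool pointing down it reaches from about 0.35 to 0.975 m from the base axis. Payload 4.9 kg.
Tool frame: the origin (TCP) lies midway between the tips of the shut fingers; the grasp point (between the pads) lies 19 mm behind it (tcp_to_grasp is the distance from the TCP to the grasp point, in m); z points along the fingers, y is the line along which they close (so a half turn about z gives the same grasp; the last joint's range is limited). The gripper opens to 85 mm and grips with 20 to 120 N. Pads are 22 mm wide; open, the fingers measure 114 mm over their backs; the gripper's body (76 mm by 85 mm) begins 54 mm behind the grasp point. The pads swing forward as they close: fully open they stand 13 mm farther back than shut.
Start: joints at [-1.222, 0.053, 1.613, -0, 1.476, -0.119], TCP at [0.282, -0.558, 0.231] pointing down, gripper open.
Joint ranges: [-3.01, 3.01], [-1.01, 2.22], [0.06, 2.58], [-1.02, 4.17], [0.09, 2.62], [-3.14, 3.14]. Speed limits (rad/s): [2.57, 2.57, 3.14, 3.14, 3.14, 3.14].

INTERFACE

Orientations are given as [roll, pitch, yaw] about the fixed x, y, z axes, in that order (R = Rz(yaw) Ry(pitch) Rx(roll)).
In Python, from cell import * gives the robot as it stands.
- The arm moves only by the shell command python3 -m jog 'ROWS' [FORCE]. ROWS is text: rows parted by semicolons, each of 7 numbers parted by spaces: the shift along the tool's x, y, z in mm, then the turn, a rotation vector about the tool's x, y, z in degrees, then the closure, from -1 (fully open) to 1 (shut). In form: x y z ax ay az jaw; .... A call has 1 to 20 rows; each row is the pose to reach, as a shift and turn from the pose commanded when the call began, along the tool's axes at that moment; what a row does not reach only later rows make up. A row lasts 1/10 s, in which the tool goes at most 50 mm and 8.59 degrees, less where a joint would pass 70% of its speed; a pose out of reach is approached as far as the arm can. A call with a gripper value outside its range is refused whole. The fingers move at their own pace and stop on an object; FORCE is the grip in N (left out, the last holds). Time passes only in rows, so rows that repeat a pose let the fingers close. It gives the time, the measured TCP pose, the force, the opening and the grip force at its end, in the units of the state.
- read_state(): the state, without advancing time (a new reading comes with each control period).
- grab_frame(name): name is "scene" or "top" or "wrist"; returns (picture, depth): 384x512x3 uint8, blue, green, red; 384x512 float32, m along the optical axis (not along the pixel's ray), 0 where there is no reading.
- get_calibration(name): a dict with "fov_y" (degrees; the focal length in pixels is half the picture's height over the tangent of half this angle, whatever the lens; pixels are square), "cx", "cy" (the principal point, pixels), "rvec" (rotation vector, rad) and "tvec" (3), from world to camera coordinates, as OpenCV has them. Camera axes: x right, y down, z forward; pixel columns grow to the right and rows downward; lengths in m; the calibration is good to about 2 mm. A picture is of the moment at which its call begins: read the wrist's pose just before it. get_calibration takes no time and is no camera call; for the wrist camera it gives the pose at the moment of the call.
- sign_off(): hands the job in; it is judged then, once.
Trained networks look in the newest picture that a camera, given by its name, has taken for a name from the list of things; names that differ only in an ending like _2 or _b are one class to them, and where a whole thing is asked for, a point or a joint stands for the part that bears it (a point fixed in the world has none). Each returns a list of dicts, best first, with "score" (0 to 1); they miss things now and then, are a little off and sometimes report something else, mostly with a low value. They report only what shows in the picture. A call takes as long as a camera call.
- recognise(target, camera): "position" ([x, y, z] in m, in world coordinates, good to about 4 mm: the middle of the surface that is visible of it).
- silhouettes(target, camera): "pixels" (384x512 bool, what is visible of it).
- spot_point(target, camera): "position" ([x, y, z] in m, in world coordinates, good to about 4 mm: a listed point, or the origin of a listed thing).
The state is a dict: "t": time; "joint_pos": joint angles; "qvel": joint speeds; "joint_efforts": joint torques, N m; "eef_pos": TCP position; "tool_rot": TCP orientation; "ft_force": force on the tool from outside, world axes, zero at the start; "wrist_torque": the same for the moment, N m; "finger_gap": finger opening in m; "gripper_force": force on a finger pad.
Only numpy, scipy, OpenCV 4.12 (cv2) and the standard library are available. Lean on these libraries where they do the work, as an engineer would, in place of code of your own. Each camera call takes 0.05 s, during which the arm holds its last target. There are 200 camera calls.

TASK

Set up the check scale for the next batch of chocolate eggs: lift the blue-wrapped sample egg off the grey pad, lower it gently into the scale's deep steel pot and let go. Then, with the egg lying in the pot, turn the black knob a little at a time until the red pointer on the dial stands over the middle of the green mark, which the egg's weight has moved. Leave the brown eggs where they stand.

Things in the scene. Friction and masses are not known exactly. Their poses are not given: they have to be found in the camera images.
- sample_egg: the sample egg: blue with a yellow band, egg-shaped, 76 mm tall, largest diameter 56 mm at 34 mm above its flat foot (28 mm across), mass about 130 to 250 g (not known beforehand). Starts upright on the grey pad, in one of three places. Origin: centre of its foot, z up through its tip. Fragile, like chocolate: set it down, do not let it drop (a fall of a few mm does no harm)
- sample_egg_mid (a point): point on the sample egg's axis 34 mm above its foot, where it is 56 mm across: the place to grip it
- brown_egg1: a plain chocolate-brown egg, same shape and origin as the sample egg, upright on the pad at least 90 mm from the other eggs (centre to centre); a bystander that must stay where it is
- brown_egg2: another brown egg, exactly like brown_egg1; a bystander that must stay where it is
- pad: flat grey pad fixed to the table, 240 x 240 x 8 mm, on which the three eggs stand; origin: centre of its underside
- scale: the check scale, fixed to the table: white housing 220 mm (its x) by 350 mm (its y), top 50 mm above the table; origin: centre of its underside, z up. In its own frame the pot stands at (0, 95 mm), the dial (under a clear window whose frame is 64 mm above the table) spans x -40 to 90 mm and y -171 to 1 mm, the knob is at (-75, -85 mm)
- pot_floor (a point): centre of the inner floor of the steel pot, 83 mm above the table when empty. The pot is open above, 150 mm inside diameter (narrowing to 134 mm in the lowest 12 mm), wall 4 mm, 72 mm deep: room for half-open fingers beside the egg, not for wide-open ones. It rides on a soft spring (250 N/m): it sinks 5 to 10 mm under the egg, at most 12 mm
- pot_rim (a point): centre of the pot's mouth, 155 mm above the table when empty (outside diameter 158 mm)
- knob_grip (a point): point on the upright axis of the round black knob (diameter 40 mm, 32 mm tall, 72 to 104 mm above the table, white line on its top); this point is 90 mm above the table, the height to grip it from above; at this height the fingertips clear the dial window and the housing
- knob (a joint): angle of the knob in rad, 0 to 3.6 (stops), growing clockwise seen from above. It starts at 0 to 0.8, turns both ways with light friction (about 0.06 N m) and stays where it is left. Each rad clockwise turns the red pointer 0.5 rad clockwise. With the egg in the pot it needs 1.2 to 3 rad clockwise in all
- dial_pivot (a point): the upright axis on the dial about which both the red pointer and the green mark turn; both lie under the window and cannot be touched
- pointer_tip (a point): a point near the end of the red pointer (3.5 mm wide), 82 mm from dial_pivot. Only the knob moves it
- green_mark (a point): the centre line of the green mark (a flag 14 mm wide on a thin green hand, lying under the red pointer), at the same 82 mm radius and the same height as pointer_tip. The load in the pot moves it: the egg sends it 0.5 to 1 rad clockwise, farther for a heavier egg, and it comes to rest within a second

How it is judged:
On the way, in this order (a step that is already met when the one before it is completed fails the run):
1. the sample egg lies in the scale's pot, let go and at rest (horizontal distance between sample_egg_mid and pot_floor below 0.07 m and z of sample_egg_mid in the frame of pot_floor between 0.01 and 0.06 m and contact force between each of the arm, the fingers and sample_egg below 0.05 N and linear speed of sample_egg below 0.03 m/s), for 0.3 s.
2. with the egg in the pot, the knob has brought the pointer over the middle of the green mark (within 5 mm at the tip) (horizontal distance between sample_egg_mid and pot_floor below 0.07 m and z of sample_egg_mid in the frame of pot_floor below 0.06 m and distance between pointer_tip and green_mark below 0.005 m), for 0.3 s.
At the end, for the whole second after the job is handed in: the sample egg lies released and at rest inside the pot (its middle within 70 mm of the pot's axis and less than 60 mm above the pot's floor), and the pointer tip stands within 5 mm of the centre line of the green mark, the knob at rest (all of step 2 and z of sample_egg_mid in the frame of pot_floor above 0.01 m and contact force between each of the arm, the fingers and sample_egg below 0.05 N and linear speed of sample_egg below 0.03 m/s and velocity of joint knob between -0.05 and 0.05 rad/s); the robot touches nothing.
It fails at once if the sample egg was dropped into the pot: let go more than 20 mm above the pot's floor (horizontal distance between sample_egg_mid and pot_floor below 0.11 m and z of sample_egg_mid in the frame of pot_floor above 0.054 m and contact force between the fingers and sample_egg below 0.05 N).
It fails at once if the sample egg was pressed or thrown hard into the pot (over FF N between them) (contact force between sample_egg and pot above 12 N).
It fails at once if a brown egg was disturbed (moved more than 30 mm) (distance of any of brown_egg1, brown_egg2 from where it was at the start of the episode above 0.03 m).
It also fails if it takes over 67 s, if anything falls off the work surface, if the arm or the gripper's body presses on something with over 40 N, if the wrist force passes 120 N, or if a joint passes its speed limit or range.

## Working session

There is one attempt and no reset: what is moved stays moved. The work goes in short steps, Python scripts to look and compute and a shell command to move; the robot and the scene stay as the last step left them, time stands still between calls to the robot, and variables do not carry over. Pictures are saved under pics/ and viewed, at most 10 in all, crops included, and the job is handed in when it is done.

```bash
mkdir -p pics
cat > h.py <<'E'
from cell import *
import numpy as np, cv2
from scipy.spatial.transform import Rotation as R
def pt(n,c,k=2):
    for d in spot_point(n,c)[:k]: print(c,n,np.round(d['position'],4),round(d['score'],2))
def proj(c,p):
    k=get_calibration(c); f=192/np.tan(np.radians(k['fov_y']/2))
    q=R.from_rotvec(np.ravel(k['rvec'])).apply(p)+np.ravel(k['tvec'])
    return f*q[...,0]/q[...,2]+k['cx'], f*q[...,1]/q[...,2]+k['cy']
def totool(p,s=None):
    s=s or read_state(); return R.from_euler('xyz',s['tool_rot']).inv().apply(np.array(p)-s['eef_pos'])*1000
E
python3 - <<'E'
from h import *
s=read_state(); print(s)
a=grab_frame("scene")[0]; b=grab_frame("top")[0]
cv2.imwrite("pics/a.png",cv2.resize(np.vstack([a,b]),(450,600)) if 0 else np.hstack([cv2.resize(a,(400,300)),cv2.resize(b,(400,300))]))
for c in("scene","top"):
    for n in("sample_egg_mid","brown_egg1","scale","pot_floor","pot_rim","knob_grip","dial_pivot","pointer_tip","green_mark"): pt(n,c)
    print(get_calibration(c))
print(R.from_euler('xyz',s['tool_rot']).as_matrix().round(3))
E
```

```text
{'t': 0.0, 'joint_pos': array([-1.22203801e+00,  5.33632730e-02,  1.61436063e+00,  2.39719446e-05,
        1.47603643e+00, -1.19011761e-01]), 'qvel': array([-0.00040191, -0.00034445, -0.00106933,  0.00168371, -0.00048199,
       -0.00031826]), 'joint_efforts': array([-4.98311729e-04, -3.93678367e+01, -3.70177746e+01, -1.57986365e-04,
        7.19801828e-03, -4.77651071e-06]), 'eef_pos': array([ 0.28158292, -0.55723434,  0.23001928]), 'tool_rot': array([-3.13944315e+00, -2.81060402e-04,  4.67767483e-01]), 'ft_force': array([-0.1312327 ,  0.1273435 ,  0.87890112]), 'wrist_torque': array([ 0.00186343, -0.00277317, -0.03102517]), 'gripper_force': 0.0, 'finger_gap': 0.08559052968313022}
scene sample_egg_mid [0.4547 0.2968 0.0408] 0.69
scene brown_egg1 [0.5663 0.38   0.0121] 0.98
scene brown_egg1 [0.5762 0.2523 0.0066] 0.72
scene scale [ 0.5979 -0.1934 -0.0006] 0.75
scene pot_floor [ 0.5866 -0.1005  0.0836] 0.63
scene pot_floor [ 0.5993 -0.1949  0.003 ] 0.51
scene pot_rim [ 0.5908 -0.0997  0.1577] 0.62
scene knob_grip [ 0.5355 -0.2929  0.0883] 0.55
scene dial_pivot [ 0.5928 -0.2773  0.0529
[... 199 characters left out ...]
y([ 0.42592549, -0.0923767 ,  1.4295182 ])}
top sample_egg_mid [0.4574 0.2989 0.0459] 0.96
top brown_egg1 [0.5768 0.2473 0.0061] 0.69
top brown_egg1 [0.5645 0.3801 0.0071] 0.55
top scale [ 0.5963 -0.1952  0.0006] 0.79
top pot_floor [ 0.5913 -0.1009  0.0837] 0.86
top pot_rim [ 0.5895 -0.1036  0.1594] 0.78
top knob_grip [ 0.5323 -0.288   0.0901] 0.84
top dial_pivot [ 0.5867 -0.2804  0.0527] 0.68
top green_mark [0.457  0.298  0.0074] 0.55
{'fov_y': 47.95765351817227, 'cx': 257.8769460024064, 'cy': 192.9408715339984, 'rvec': array([ 2.09678364, -2.11571753,  0.17324388]), 'tvec': array([0.096272  , 0.56037212, 0.94469406])}
[[ 0.893  0.451 -0.001]
 [ 0.451 -0.893  0.002]
 [ 0.    -0.002 -1.   ]]
```

View pics/a.png

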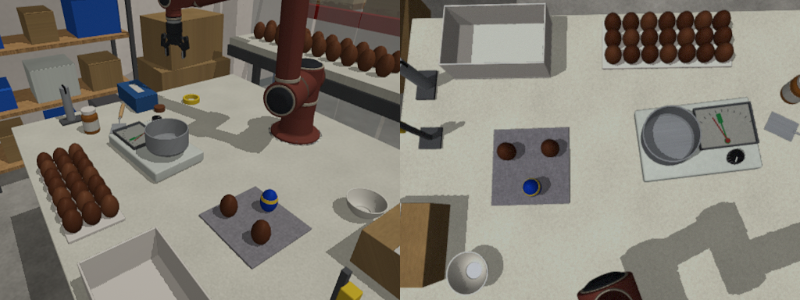

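The picture shows the blue egg on the pad (right half, pixel ~(530,187)), with the brown eggs at (507,150) and (549,148). The pot is at (672,135) and the knob at (736,156). All of these match the networks' positions.

```bash
python3 -m jog '541 -685 0 0 0 0 -1;541 -685 0 0 0 0 -1;541 -685 0 0 0 0 -1;541 -685 0 0 0 0 -1;541 -685 0 0 0 0 -1;541 -685 0 0 0 0 -1;541 -685 0 0 0 0 -1;541 -685 0 0 0 0 -1;541 -685 0 0 0 0 -1;541 -685 0 0 0 0 -1;541 -685 0 0 0 0 -1;541 -685 0 0 0 0 -1;541 -685 0 0 0 0 -1;541 -685 0 0 0 0 -1;541 -685 0 0 0 0 -1;541 -685 0 0 0 0 -1;541 -685 0 0 0 0 -1;541 -685 0 0 0 0 -1;541 -685 0 0 0 0 -1;541 -685 0 0 0 0 -1' 35
python3 - <<'E'
from h import *
s=read_state(); print(s['t'],s['eef_pos'],s['tool_rot'],s['joint_pos'])
g=grab_frame("wrist")[0]; cv2.imwrite("pics/w1.png",g)
for _ in range(2): pt("sample_egg_mid","wrist",1); grab_frame("wrist")
grab_frame("top");pt("sample_egg_mid","top",1)
E
```

```text
t: 3.0
eef_pos: [0.4556, 0.2975, 0.2311]
tool_rot: [3.141, 0.001, 0.469]
ft_force: [-0.2, -0.8, 1.1]
finger_gap: 0.085
gripper_force: 0.0
3.0 [0.45558979 0.29747906 0.23105226] [3.14116271e+00 8.92400774e-04 4.68667707e-01] [ 4.41888411e-01 -1.40372915e-01  1.80037470e+00 -4.55463274e-04
  1.48247144e+00  1.54405721e+00]
wrist sample_egg_mid [0.4616 0.2985 0.0449] 0.67
wrist sample_egg_mid [0.4611 0.299  0.0481] 0.58
top sample_egg_mid [0.455  0.2992 0.0426] 0.56
```

```bash
python3 -m jog '2 0 50 0 0 0 -1;2 0 90 0 0 0 -1;2 0 120 0 0 0 -1;2 0 140 0 0 0 -1;2 0 160 0 0 0 -1;2 0 180 0 0 0 -1;2 0 200 0 0 0 -1;2 0 213 0 0 0 -1;2 0 213 0 0 0 -1;2 0 213 0 0 0 1;2 0 213 0 0 0 1;2 0 213 0 0 0 1;2 0 213 0 0 0 1;2 0 213 0 0 0 1;2 0 213 0 0 0 1' 35
python3 - <<'E'
from h import *
grab_frame("wrist");g=grab_frame("scene")[0]; cv2.imwrite("pics/s1.png",cv2.resize(g[200:350,230:430],(800,600)))
s=read_state();print(s['t'],s['finger_gap'],s['gripper_force'])
E
```

```text
t: 4.85
eef_pos: [0.459, 0.2991, 0.0202]
tool_rot: [3.142, -0.003, 0.468]
ft_force: [-0.3, 0.1, 6.5]
finger_gap: 0.0538
gripper_force: 37.5
4.95 0.05378577355302068 37.50699117779732
```

View pics/s1.png

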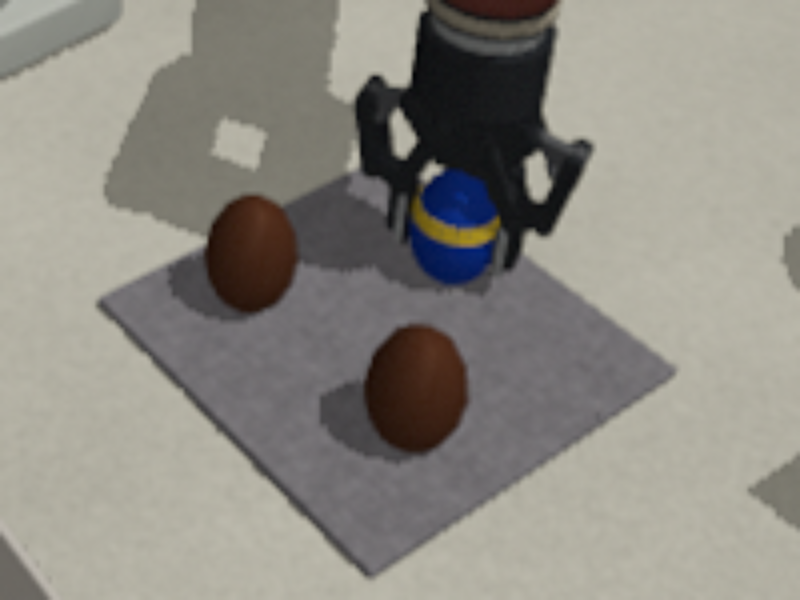

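The egg sits between the pads (crop pixel ~(455,225)), with the brown eggs undisturbed at (252,253) and (416,388). Next I lift it and carry it over the pot.

```bash
python3 -m jog '0 0 -20 0 0 0 1;0 0 -55 0 0 0 1;0 0 -100 0 0 0 1;0 0 -145 0 0 0 1;0 0 -190 0 0 0 1;0 0 -220 0 0 0 1;-6 40 -220 0 0 0 1;-12 80 -220 0 0 0 1;-18 120 -220 0 0 0 1;-24 160 -220 0 0 0 1;-31 200 -220 0 0 0 1;-37 240 -220 0 0 0 1;-43 280 -220 0 0 0 1;-49 320 -220 0 0 0 1;-55 360 -220 0 0 0 1;-60 395 -220 0 0 0 1;-64 417 -220 0 0 0 1;-64 417 -220 0 0 0 1;-64 417 -220 0 0 0 1'
python3 - <<'E'
from h import *
s=read_state();print(s['t'],s['eef_pos'],s['tool_rot'],s['joint_pos'],s['ft_force'])
a=grab_frame("scene")[0];b=grab_frame("top")[0]
for c in("scene","top"):
  for n in("pot_rim","sample_egg","sample_egg_mid","knob_grip","dial_pivot"): pt(n,c,1)
cv2.imwrite("pics/t1.png",np.hstack([cv2.resize(a[90:270,80:320],(400,300)),cv2.resize(b[80:260,250:490],(400,300))]))
E
```

```text
t: 6.85
eef_pos: [0.588, -0.1027, 0.2375]
tool_rot: [-3.14, 0.001, 0.467]
ft_force: [0.6, 0.0, -2.3]
finger_gap: 0.0536
gripper_force: 37.8
6.85 [ 0.58803709 -0.1026664   0.23747187] [-3.14005921e+00  9.11888938e-04  4.66894151e-01] [-2.97698396e-01 -1.58248894e-02  1.67202418e+00  4.77053197e-04
  1.48711297e+00  8.06164196e-01] [ 0.55727418  0.03181774 -2.25940634]
scene pot_rim [ 0.5927 -0.1009  0.1559] 0.72
scene sample_egg [ 0.587  -0.1035  0.2225] 0.83
scene sample_egg_mid [ 0.5908 -0.1055  0.2565] 0.93
scene knob_grip [ 0.5351 -0.2884  0.0889] 0.56
scene dial_pivot [ 0.5926 -0.2786  0.053 ] 0.79
top sample_egg [ 0.5865 -0.1053  0.226 ] 0.46
top sample_egg_mid [ 0.5867 -0.1037  0.2593] 0.54
top knob_grip [ 0.5286 -0.2889  0.0897] 0.43
top dial_pivot [ 0.5844 -0.2819  0.0557] 0.56
```

View pics/t1.png

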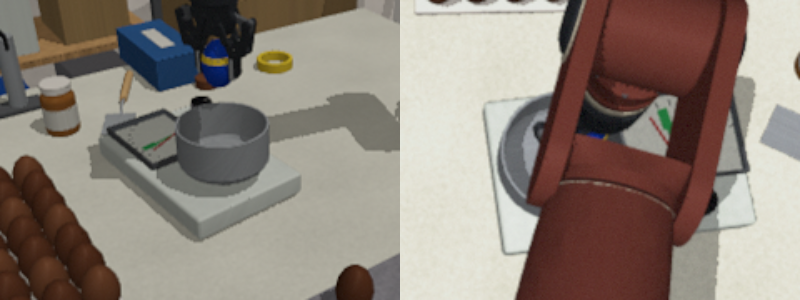

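The left view shows the egg upright in the fingers above the pot (egg ~(215,60), pot mouth ~(222,115)). Next I lower it slowly.

```bash
python3 -m jog '3 -1 20 0 0 0 1;3 -1 45 0 0 0 1;3 -1 70 0 0 0 1;3 -1 90 0 0 0 1;3 -1 108 0 0 0 1;3 -1 120 0 0 0 1;3 -1 128 0 0 0 1;3 -1 133 0 0 0 1;3 -1 137 0 0 0 1;3 -1 140 0 0 0 1;3 -1 142 0 0 0 1;3 -1 144 0 0 0 1;3 -1 146 0 0 0 1;3 -1 148 0 0 0 1;3 -1 149 0 0 0 1;3 -1 149 0 0 0 1;3 -1 149 0 0 0 1;3 -1 149 0 0 0 1'
python3 - <<'E'
from h import *
a=grab_frame("scene")[0]; cv2.imwrite("pics/s2.png",cv2.resize(a[90:240,120:320],(800,600)))
pt("sample_egg_mid","scene",1);pt("pot_rim","scene",1);print(read_state()['ft_force'])
E
```

```text
t: 9.25
eef_pos: [0.591, -0.1005, 0.0896]
tool_rot: [3.141, -0.0, 0.468]
ft_force: [0.4, -0.2, -0.3]
finger_gap: 0.0539
gripper_force: 37.9
scene sample_egg_mid [ 0.5908 -0.1024  0.1094] 0.55
scene pot_rim [ 0.5904 -0.1006  0.152 ] 0.59
[ 1.49913155 -0.84606166 -1.03805179]
```

View pics/s2.png

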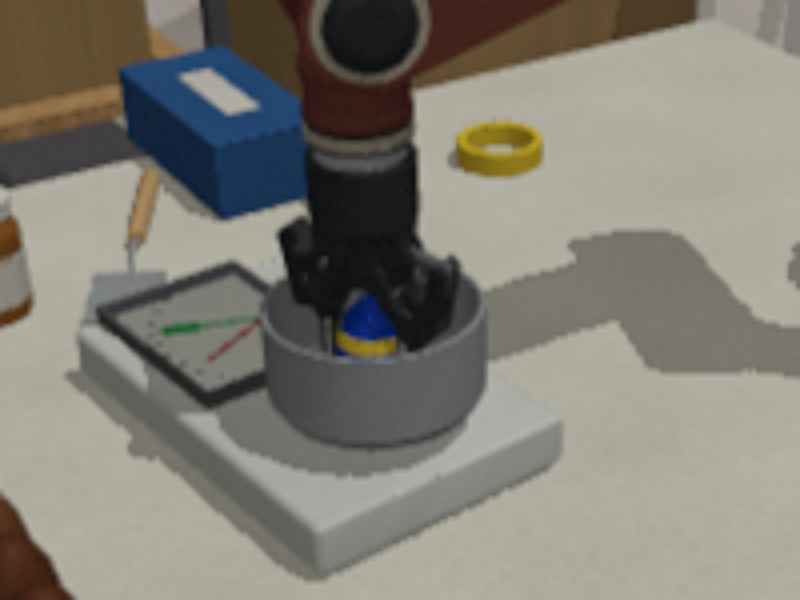

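The egg is down in the pot (crop ~(365,335)) and the green flag has moved (~(180,328)), so the pot carries the load. Next I open the fingers part way and rise straight up.

```bash
python3 -m jog '0 0 0 0 0 0 -0.4;0 0 0 0 0 0 -0.5;0 0 0 0 0 0 -0.65;0 0 0 0 0 0 -0.65;0 0 0 0 0 0 -0.65;0 0 0 0 0 0 -0.65;0 0 -5 0 0 0 -0.65;0 0 -15 0 0 0 -0.65;0 0 -30 0 0 0 -0.65;0 0 -45 0 0 0 -0.65;0 0 -60 0 0 0 -0.65;0 0 -75 0 0 0 -0.65;0 0 -95 0 0 0 -0.65;0 0 -120 0 0 0 -0.65;0 0 -145 0 0 0 -0.65;0 0 -145 0 0 0 -0.65'
python3 - <<'E'
from h import *
a=grab_frame("scene")[0];b=grab_frame("top")[0];w=grab_frame("wrist")[0]
for c in("scene","top","wrist"):
  for n in("sample_egg_mid","pot_rim","knob_grip","dial_pivot","pointer_tip","green_mark"): pt(n,c,1)
cv2.imwrite("pics/s3.png",np.hstack([cv2.resize(a[90:270,80:320],(400,300)),cv2.resize(w,(400,300))]))
E
```

```text
t: 11.0
eef_pos: [0.593, -0.101, 0.2405]
tool_rot: [3.135, -0.007, 0.468]
ft_force: [0.5, -0.1, 0.3]
finger_gap: 0.0707
gripper_force: 0.0
scene sample_egg_mid [ 0.5901 -0.1013  0.1069] 0.81
scene pot_rim [ 0.5898 -0.0995  0.0767] 0.65
scene knob_grip [0.566  0.3775 0.0087] 0.64
scene dial_pivot [ 0.5941 -0.28    0.0533] 0.9
top sample_egg_mid [ 0.5313 -0.2875  0.0901] 0.41
top knob_grip [ 0.5292 -0.2884  0.0916] 0.47
wrist sample_egg_mid [ 0.5929 -0.1014  0.1118] 0.65
wrist knob_grip [ 0.5311 -0.2851  0.0904] 0.73
wrist dial_pivot [ 0.5888 -0.2785  0.06  ] 0.98
wrist green_mark [ 0.601 -0.197  0.003] 0.56
```

View pics/s3.png

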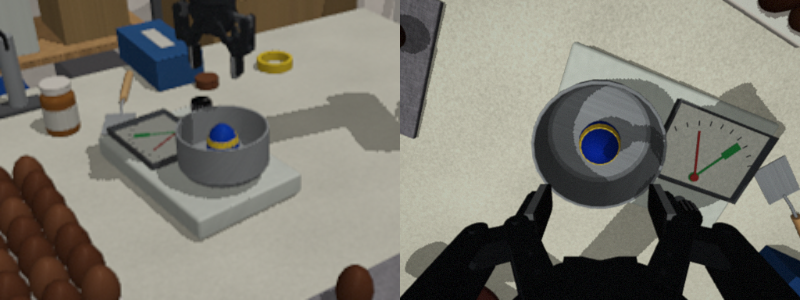

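The egg stands upright inside the pot (right view ~(600,143)). The red pointer is at ~(697,150) and the green flag at ~(730,152), so the pointer needs a large clockwise turn.

```bash
cat >> h.py <<'E'
def dial(c,piv=(0.590,-0.279),z=0.055):
    g=grab_frame(c)[0].astype(int); k=get_calibration(c); f=192/np.tan(np.radians(k['fov_y']/2))
    Rm=R.from_rotvec(np.ravel(k['rvec'])).as_matrix(); C=-Rm.T@np.ravel(k['tvec'])
    v,u=np.mgrid[:384,:512]; d=np.stack([(u-k['cx'])/f,(v-k['cy'])/f,np.ones(u.shape)],-1)@Rm
    P=C+d*((z-C[2])/d[...,2])[...,None]
    q=P[...,:2]-piv; r=np.hypot(q[...,0],q[...,1]); B,G,Rd=g[...,0],g[...,1],g[...,2]
    red=(Rd>1.8*G)&(Rd>1.8*B)&(Rd>60)&(r<.1); grn=(G>1.5*Rd)&(G>1.3*B)&(G>50)&(r<.1)
    hub=cv2.distanceTransform(red.astype(np.uint8),cv2.DIST_L2,5)
    i=np.unravel_index(hub.argmax(),hub.shape); h=P[i][:2]
    res={'hub':h.round(4),'hubr':round(float(hub.max()),1)}
    for n,m in(('red',red),('grn',grn)):
        m=m&(r>.05)&(r<.1)
        x=P[m][:,:2]-piv; a=np.arctan2(x[:,1],x[:,0]); a0=np.arctan2(np.sin(a).mean(),np.cos(a).mean())
        res[n]=(round(float(np.degrees(a0)),2),int(m.sum()),round(float(np.hypot(*x.T).max()),4))
    dd=(res['red'][0]-res['grn'][0]+180)%360-180
    res['cw_deg']=round(dd,2); print(c,res); return g,red,grn
E
python3 - <<'E'
from h import *
for c in("wrist","scene"): dial(c)
h=dial("wrist")
print(totool([0.531,-0.2875,0.071]))
E
```

```text
wrist {'hub': array([ 0.5887, -0.2825]), 'hubr': 5.0, 'red': (27.11, 53, 0.0784), 'grn': (-24.31, 253, 0.0867), 'cw_deg': 51.42}
scene {'hub': array([ 0.6222, -0.2647]), 'hubr': 1.0, 'red': (25.7, 1, 0.0561), 'grn': (-21.75, 15, 0.0862), 'cw_deg': 47.45}
wrist {'hub': array([ 0.5887, -0.2825]), 'hubr': 5.0, 'red': (27.03, 53, 0.0784), 'grn': (-24.32, 254, 0.0866), 'cw_deg': 51.35}
[-137.70432597  140.04980478  163.34294234]
```

```bash
python3 -m jog '-35 35 0 0 0 -8 -0.65;-70 70 0 0 0 -16 -0.65;-105 105 0 0 0 -24 -0.65;-130 132 0 0 0 -32 -0.65;-138 140 0 0 0 -40 -0.65;-138 140 20 0 0 -40 -0.65;-138 140 60 0 0 -40 -0.65;-138 140 90 0 0 -40 -0.65;-138 140 90 0 0 -40 -0.65'
python3 - <<'E'
from h import *
grab_frame("wrist"); 
for n in("knob_grip","sample_egg_mid"): pt(n,"wrist",1)
p=recognise("knob_grip","wrist"); print([(x['position'],x['score']) for x in p[:1]])
s=read_state();print(s['t'],s['joint_pos'].round(2))
print(totool([0.531,-0.2875,0.071])); dial("wrist",(0.5887,-0.2825))
E
```

```text
t: 13.1
eef_pos: [0.5276, -0.2855, 0.1385]
tool_rot: [-3.131, -0.002, 1.166]
ft_force: [-0.1, 0.8, -0.4]
finger_gap: 0.0703
gripper_force: 0.0
wrist knob_grip [ 0.5344 -0.2882  0.0911] 0.85
[([0.5358, -0.2835, 0.1046], 0.62)]
13.3 [-0.62  0.07  1.74  0.    1.33 -0.21]
[ 0.5069905  -1.58152264 76.01012583]
wrist {'hub': array([ 0.5896, -0.2822]), 'hubr': 7.4, 'red': (29.4, 159, 0.083), 'grn': (-21.89, 531, 0.0866), 'cw_deg': 51.29}
```

```bash
python3 -m jog '1 -1 30 0 0 0 -0.65;1 -1 55 0 0 0 -0.65;1 -1 70 0 0 0 -0.65;1 -1 74 0 0 0 -0.65;1 -1 74 0 0 0 -0.65;1 -1 74 0 0 0 1;1 -1 74 0 0 0 1;1 -1 74 0 0 0 1;1 -1 74 0 0 0 1;1 -1 74 0 0 0 1' 30
python3 -m jog '0 0 0 0 0 5 1;0 0 0 0 0 10 1;0 0 0 0 0 15 1;0 0 0 0 0 20 1;0 0 0 0 0 25 1;0 0 0 0 0 30 1;0 0 0 0 0 35 1;0 0 0 0 0 40 1;0 0 0 0 0 45 1;0 0 0 0 0 50 1;0 0 0 0 0 55 1;0 0 0 0 0 60 1;0 0 0 0 0 65 1;0 0 0 0 0 70 1;0 0 0 0 0 75 1;0 0 0 0 0 80 1;0 0 0 0 0 85 1;0 0 0 0 0 85 1;0 0 0 0 0 85 1'
python3 - <<'E'
from h import *
g=dial("wrist",(0.5892,-0.2823))[0]; s=dial("scene",(0.5892,-0.2823))[0]; dial("top",(0.5892,-0.2823))
cv2.imwrite("pics/k1.png",np.hstack([cv2.resize(g.astype(np.uint8),(400,300)),cv2.resize(s.astype(np.uint8)[90:270,80:320],(400,300))]))
E
```

```text
t: 14.35
eef_pos: [0.5342, -0.2883, 0.0735]
tool_rot: [3.13, 0.001, 1.166]
ft_force: [10.1, -3.1, -1.7]
finger_gap: 0.0391
gripper_force: 33.2
t: 16.25
eef_pos: [0.5338, -0.2871, 0.0734]
tool_rot: [-3.141, -0.009, -0.318]
ft_force: [7.7, 1.1, 2.1]
finger_gap: 0.0389
gripper_force: 33.5
wrist {'hub': array([ 0.5886, -0.2816]), 'hubr': 11.0, 'red': (-12.19, 383, 0.079), 'grn': (-22.63, 1353, 0.0795), 'cw_deg': 10.44}h.py:24: RuntimeWarning: Mean of empty slice.
  x=P[m][:,:2]-piv; a=np.arctan2(x[:,1],x[:,0]); a0=np.arctan2(np.sin(a).mean(),np.cos(a).mean())
  ret = ret.dtype.type(ret / rcount)
Traceback (most recent call last):
  File "h.py", line 25, in dial
    res[n]=(round(float(np.degrees(a0)),2),int(m.sum()),round(float(np.hypot(*x.T).max()),4))
                                                                    ~~~~~~~~~~~~~~~~~~^^
ValueError: zero-size array to reduction operation maximum which has no identity
```

```bash
python3 -m jog '0 0 0 0 0 5 1;0 0 0 0 0 10 1;0 0 0 0 0 15 1;0 0 0 0 0 18 1;0 0 0 0 0 18 1;0 0 0 0 0 18 1;0 0 0 0 0 18 1'
python3 - <<'E'
from h import *
g=dial("wrist",(0.5892,-0.2823))[0]
cv2.imwrite("pics/k1.png",g)
E
```

```text
t: 17.05
eef_pos: [0.5339, -0.2869, 0.0734]
tool_rot: [-3.138, -0.009, -0.632]
ft_force: [8.1, 1.6, 0.5]
finger_gap: 0.0391
gripper_force: 33.5
wrist {'hub': array([ 0.589 , -0.2812]), 'hubr': 11.0, 'red': (-21.06, 427, 0.0821), 'grn': (-23.44, 1203, 0.0863), 'cw_deg': 2.38}[ WARN:0@0.785] global loadsave.cpp:1063 imwrite_ Unsupported depth image for selected encoder is fallbacked to CV_8U.
```

View pics/k1.png

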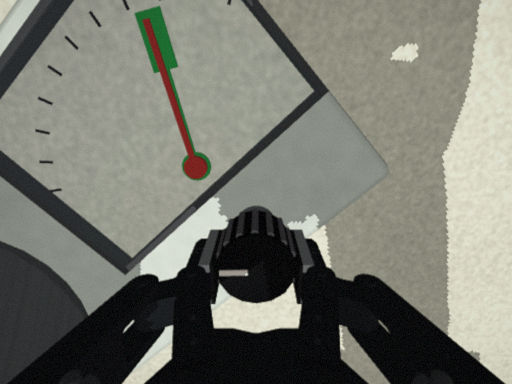

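The red pointer tip (~(147,20)) lies on the green flag, slightly left of its middle (~(151,20)), so it needs about 3° more clockwise on the knob. After that I release and rise.

```bash
python3 -m jog '0 0 0 0 0 1.5 1;0 0 0 0 0 3 1;0 0 0 0 0 3 1;0 0 0 0 0 3 1;0 0 0 0 0 3 -0.2;0 0 0 0 0 3 -0.65;0 0 0 0 0 3 -0.65;0 0 0 0 0 3 -0.65;0 0 -20 0 0 3 -0.65;0 0 -50 0 0 3 -0.65;0 0 -90 0 0 3 -0.65;0 0 -120 0 0 3 -0.65;0 0 -120 0 0 3 -0.65'
python3 - <<'E'
from h import *
pv=(0.5892,-0.2818)
g,red,grn=dial("wrist",pv)
k=get_calibration("wrist")
P=np.array([*pv,.055]); u,v=proj("wrist",P); print(u,v,k['cx'],k['cy'])
# flag outline incl. red inside: fit hull's axis, compare with red's axis
def ax(m):
    y,x=np.nonzero(m); vx,vy,x0,y0=cv2.fitLine(np.stack([x,y],1).astype(np.float32),cv2.DIST_L2,0,.01,.01).ravel(); return np.degrees(np.arctan2(vy,vx)),x0,y0
n,l,st,_=cv2.connectedComponentsWithStats(grn.astype(np.uint8)); print([tuple(s) for s in st[1:] if s[4]>20])
cv2.imwrite("pics/k2.png",cv2.resize(np.uint8(g)[max(0,int(v)-75):int(v)+75,max(0,int(u)-100):int(u)+100],(800,600),interpolation=cv2.INTER_NEAREST))
print(ax(red))
pt("sample_egg_mid","wrist",1)
E
```

```text
t: 18.4
eef_pos: [0.5327, -0.2882, 0.1968]
tool_rot: [-3.141, -0.01, -0.684]
ft_force: [0.6, -0.3, 0.4]
finger_gap: 0.0703
gripper_force: 0.0
wrist {'hub': array([ 0.587 , -0.2812]), 'hubr': 6.2, 'red': (-23.3, 99, 0.0789), 'grn': (-23.17, 337, 0.0836), 'cw_deg': -0.13}
216.02269334536444 137.99266644566063 255.74235760431722 186.86254803219788
[(np.int32(182), np.int32(51), np.int32(23), np.int32(36), np.int32(337)), (np.int32(217), np.int32(132), np.int32(9), np.int32(16), np.int32(35))]
(np.float32(71.866936), np.float32(207.20277), np.float32(111.333336))
```

View pics/k2.png

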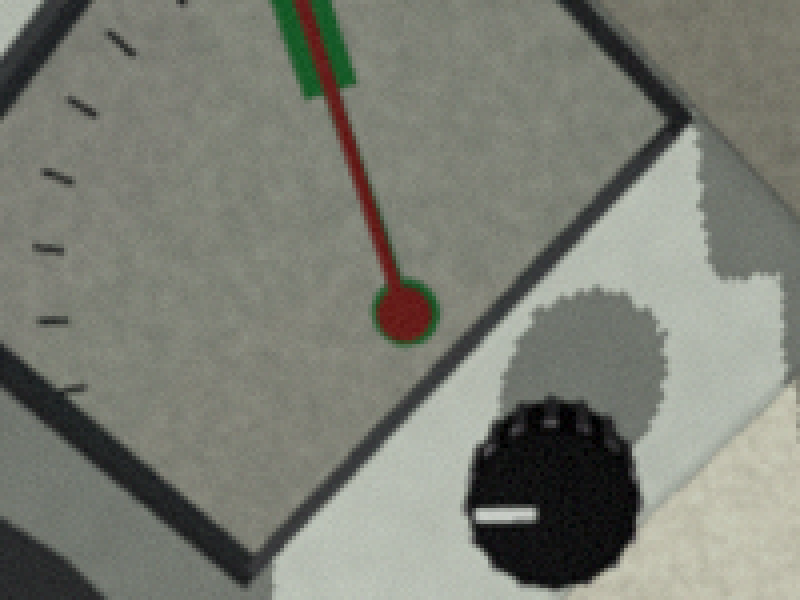

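The red pointer crosses the middle of the green flag (crop ~(318,45); flag edges ~295 and ~343), and the knob is free. One last check of the egg, then I hand in.

```bash
python3 -m jog '0 0 -30 0 0 0 -0.65;0 0 -30 0 0 0 -0.65;0 0 -30 0 0 0 -0.65;0 0 -30 0 0 0 -0.65;0 0 -30 0 0 0 -0.65'
python3 - <<'E'
from h import *
grab_frame("scene"); pt("sample_egg_mid","scene",1); pt("brown_egg1","scene",2); dial("wrist",(0.588,-0.2815))
print(sign_off())
E
```

```text
t: 19.0
eef_pos: [0.5294, -0.2857, 0.2182]
tool_rot: [3.141, 0.003, -0.684]
ft_force: [-0.6, -0.2, -0.0]
finger_gap: 0.0709
gripper_force: 0.0
scene sample_egg_mid [ 0.5888 -0.1016  0.1098] 0.65
scene brown_egg1 [0.5674 0.382  0.0084] 0.72
scene brown_egg1 [0.5733 0.2535 0.0061] 0.7
wrist {'hub': array([ 0.5891, -0.2817]), 'hubr': 5.8, 'red': (-22.9, 96, 0.0828), 'grn': (-22.84, 296, 0.0878), 'cw_deg': -0.06}
the job is handed in; nothing more can be done
None
```

The job is handed in, with no verdict shown: the sample egg lies released in the pot, the pointer is within about 0.1° of the middle of the green mark by my last measurement, and the brown eggs are still in place.

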